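# Bottles back onto the spill dishes of their size

## Task

The vial and the two amber bottles are standing on each other's spill dishes. Move them round so that each stands upright in the middle of the dish of its own size: the vial on the smallest dish, the smaller amber bottle on the middle-sized dish, the larger amber bottle on the largest dish; the empty dark mat is free for putting one down meanwhile. Do not tip any of the three over on the way, and leave the pear bulb and the timer that stand between them where they are.

Things in the scene. Friction and masses are not known exactly. Their poses are not given: they have to be found in the camera images.
- vial: small clear glass vial with a white ribbed screw cap, an upright cylinder 23 mm in diameter and 54 mm tall, about 20 g; origin at the centre of its underside, z up
- bottle_medium: the smaller of the two amber reagent bottles, black screw cap; 52 mm in diameter, 100 mm tall over the cap; straight-sided up to 59 mm above its underside, above that the shoulder narrows to the cap; about 190 g; origin at the centre of its underside, z up
- bottle_large: the larger of the two amber reagent bottles, blue screw cap; 60 mm in diameter, 116 mm tall over the cap; straight-sided up to 70 mm above its underside, above that the shoulder narrows to the cap; about 220 g; origin at the centre of its underside, z up
- dish_small: smallest of three white round spill dishes, 84 mm across, fixed to the bench; flat floor 3 mm above the bench (at least 70 mm across), rim 12 mm above the bench; origin at the centre of its underside, on the bench
- dish_medium: middle-sized white round spill dish, 100 mm across, fixed; floor 3 mm and rim 12 mm above the bench; origin at the centre of its underside, on the bench
- dish_large: largest white round spill dish, 120 mm across, fixed; floor 3 mm and rim 12 mm above the bench; origin at the centre of its underside, on the bench
- mat: dark square rubber mat, 96 x 96 mm and 3 mm thick, fixed flat on the bench and empty at the start; origin at the centre of its underside, on the bench. At the start the three dishes and the mat take four places in any order, at least 130 mm apart centre to centre
- pear_bulb: blue rubber pear bulb standing on the bench among the dishes, 35 mm in diameter, 58 mm tall, loose, to be left alone; origin at the centre of its underside
- timer: flat white count-down timer lying on the bench among the dishes, 58 x 66 mm, 16 mm tall, its front roughly towards the robot, loose, to be left alone; origin at the centre of its underside
Things that resemble listed ones, but are neither listed nor needed, are in the scene too. Leave any purple look-alike of the vial alone.

How it is judged:
By the outcome, as a careful person would: the job done as asked, in the order asked, and still so for the second after the job is handed in, with the robot touching nothing.
It also fails if it takes over 102 s, if anything falls off the work surface, if the arm or the gripper's body presses on something with over 40 N, if the wrist force passes 120 N, or if a joint passes its speed limit or range.

## Robot

A 6-joint arm with a two-finger parallel gripper is mounted at the origin on a cart in front of the work surface, level with it; the furniture and walls round the work are solid. World frame = base frame: x ahead of the robot, y to its left, z up, the work surface at z = 0. Lengths are in m, angles in degrees, forces in N, time in s.
With the tool pointing down it reaches from about 0.35 to 0.725 m from the base axis. Payload 4.3 kg.
Tool frame: the origin (TCP) lies at the very end of the fingers, on their centre line; the grasp point (between the pads) lies 19 mm behind it; z points along the fingers, y is the line along which they close (so a half turn about z gives the same grasp; the last joint's range is limited). The gripper opens to 85 mm and grips with 20 to 120 N. Pads are 22 mm wide; open, the fingers measure 114 mm over their backs; the gripper's body (76 mm by 85 mm) begins 54 mm behind the grasp point. The pads swing forward as they close: fully open they stand 13 mm farther back than shut.
Start: joints at [59.57, 21.618, 4.641, 73.018, 0, 83.68], TCP at [0.235, 0.525, 0.231] pointing down, gripper open.
Joint ranges: [-156.06, 156.06], [-48.1, 94.91], [-58.44, 69.94], [-101.28, 121.22], [-78.64, 73.56], [-180, 180]. Speed limits (degrees/s): [147.25, 147.25, 180, 180, 180, 180].

## Interface

Orientations are given as [roll, pitch, yaw] about the fixed x, y, z axes, in that order (R = Rz(yaw) Ry(pitch) Rx(roll)).
In Python, from station import robot, get_state, read_camera, calibration, workorder gives the robot as it stands. The module is installed in compiled form; this text tells all that it offers. Calls block until the motion is done:
- robot.move_to(position, orientation): joint-space move of the TCP to a pose.
- robot.move_straight(position, feed=0.15, orientation=None, until_force=None): straight line of the TCP; orientation=None keeps the orientation; feed is the mean speed in m/s. With until_force (N) it stops when the force on the tool has changed by that much, and returns True; else False.
- robot.movej(angles): joint-space move.
- robot.grip(opening, grip_force=None): opening from 0.0 (shut) to 1.0 (fully open); grip_force is the grip in N (None keeps the last); returns when the fingers have stopped.
- robot.sleep(seconds).
- robot.solve_ik(position, orientation): joint angles nearest the present ones, or None.
- get_state(): the state.
- read_camera(name): name is "side" or "top" or "wrist"; returns the picture (400x640x3 uint8, red, green, blue); there is no depth.
- calibration(name): a dict with "intrinsics" (3x3 intrinsics, pixels), "R" (3x3) and "t" (3): a world point X has camera coordinates R X + t; the wrist camera has in their place "tool_from_camera" (4x4, takes a point from camera to tool coordinates, whose origin is the TCP and whose axes are the flange's). Camera axes: x right, y down, z forward; pixel columns grow to the right and rows downward; lengths in m; the calibration is good to about 2 mm. The wrist camera is an equidistant fisheye: a pixel r from the principal point sees the ray r / f radians off the axis. A picture is of the moment at which its call begins: read the wrist's pose just before it. calibration takes no time and is no camera call.
A pose or a line that the arm cannot do raises robot.PlanningError and nothing moves.
- workorder.hand_in(): hands the job in; it is judged then, once.
The state is a dict: "time_s": time; "qpos": joint angles; "qd": joint speeds; "joint_efforts": joint torques, N m; "tcp_pos": TCP position; "eef_rot": TCP orientation; "force": force on the tool from outside, world axes, zero at the start; "moment": the same for the moment, N m; "finger_gap": opening from 0.0 (shut) to 1.0 (fully open); "grasp_force": force on a finger pad.
Only numpy, scipy, OpenCV 4.12 (cv2) and the standard library are available. Lean on these libraries where they do the work, as an engineer would, in place of code of your own. Each camera call takes 0.05 s, during which the arm holds its last target. There are 200 camera calls.

## Working session

There is one attempt and no reset: what is moved stays moved. The work goes in short steps, each a Python script; the robot and the scene stay as the last script left them, time stands still between calls to the robot, and variables do not carry over. Pictures are saved under pics/ and viewed, at most 14 in all, crops included, and the job is handed in when it is done.

```bash
mkdir -p pics && python3 - <<'E'
from station import *
import cv2,numpy as np
np.set_printoptions(precision=4,suppress=True)
for n in("top","side"):
    cv2.imwrite(f"pics/{n}0.png",cv2.cvtColor(read_camera(n),cv2.COLOR_RGB2BGR))
    c=calibration(n);print(n,c["intrinsics"],c["R"],c["t"])
print(calibration("wrist"));print(get_state())
E
```

```text
top [[403.0438   0.     311.8012]
 [  0.     403.0438 201.8045]
 [  0.       0.       1.    ]] [[-0.0168 -0.9991 -0.0399]
 [-0.9955  0.0205 -0.093 ]
 [ 0.0937  0.0381 -0.9949]] [0.0887 0.5247 0.8541]
side [[424.696    0.     317.0891]
 [  0.     424.696  201.1884]
 [  0.       0.       1.    ]] [[ 0.8741 -0.4857  0.0099]
 [-0.2138 -0.403  -0.8899]
 [ 0.4362  0.7757 -0.4561]] [-0.417   0.1808  0.7592]
{'intrinsics': array([[309.7069,   0.    , 318.5919],
       [  0.    , 309.7069, 193.6319],
       [  0.    ,   0.    ,   1.    ]]), 'tool_from_camera': array([[ 0.0003, -0.9589, -0.2836,  0.0729],
       [ 1.    ,  0.0004, -0.0003, -0.0002],
       [ 0.0004, -0.2836,  0.9589, -0.1426],
       [ 0.    ,  0.    ,  0.    ,  1.    ]])}
{'time_s': 0.1, 'qpos': array([59.5704, 21.6573,  4.5693, 73.0178,  0.0021, 83.6804]), 'qd': array([ 0.0022, -0.099 ,  0.2188,  0.0231,  0.1165,  0.0245]), 'joint_efforts': array([  0.001 , -46.4693,  27.0582,   0.0121,  -0.0001,  -0.    ]), 'tcp_pos': array([0.2346, 0.5243, 0.2304]), 'eef_rot': array([-179.895 ,   -0.0137,  155.89  ]), 'force': array([ 0.5928, -1.0336, -0.209 ]), 'moment': array([-0.0233,  0.0493,  0.016 ]), 'grasp_force': 0.0, 'finger_gap': 0.9992894984496332}
```

View pics/top0.png

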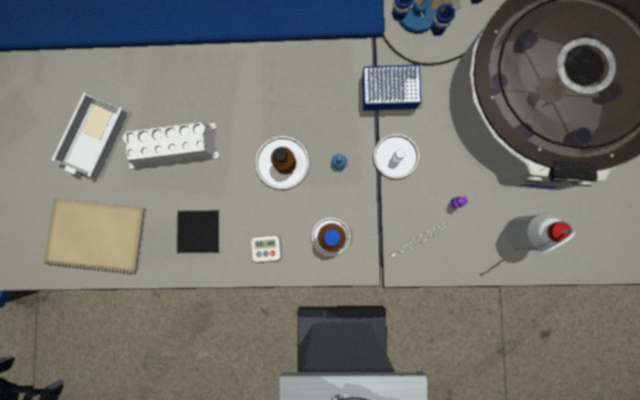

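View pics/side0.png

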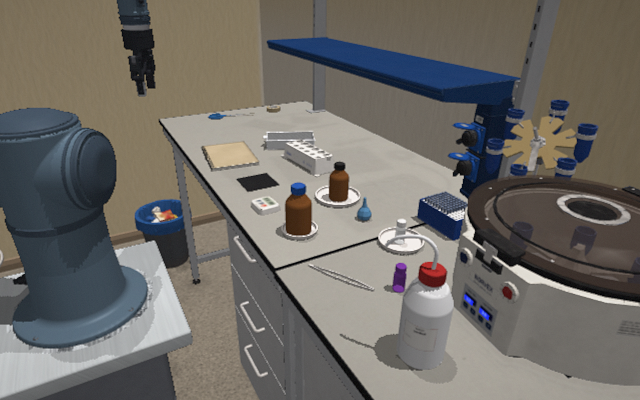

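Top view:
- Amber bottle with black cap near (283,158), on a dish about 54 px wide (large).
- Blue-capped bottle at (332,236), on a dish about 40 px wide (small).
- Vial at (397,157), on a dish about 46 px wide (medium).
- Mat at (198,231), bulb at (338,162), timer at (266,249).

Possible mix-ups:
- Vial: the purple vial at (458,202) and the red-capped wash bottle at (550,232).
- Dishes: none besides the three.

I choose the white-capped vial at (397,157). Next I'll measure everything and overlay it on a close crop.

```bash
cat > h.py <<'E'
from station import *
import cv2,numpy as np
from scipy.optimize import least_squares
np.set_printoptions(precision=4,suppress=True)
def proj(n,X):
    c=calibration(n);p=(np.atleast_2d(X)@c["R"].T+c["t"])@c["intrinsics"].T
    return p[:,:2]/p[:,2:]
def back(n,uv,z):
    c=calibration(n);uv=np.atleast_2d(uv)
    d=np.c_[uv,np.ones(len(uv))]@np.linalg.inv(c["intrinsics"]).T@c["R"];o=-c["R"].T@c["t"]
    return o+d*((z-o[2])/d[:,2])[:,None]
def circ(x,y,z,r):
    a=np.linspace(0,2*np.pi,90);return np.c_[x+r*np.cos(a),y+r*np.sin(a),z+0*a]
def save(name,img): cv2.imwrite("pics/"+name,cv2.cvtColor(img,cv2.COLOR_RGB2BGR))
E
python3 - <<'E'
from h import *
im=read_camera("top");s=read_camera("side")
guess={"large":(283,163),"small":(331,237),"medium":(397,157)}
R={"large":.06,"medium":.05,"small":.042}
hsv=cv2.cvtColor(im,cv2.COLOR_RGB2HSV)
big=im[110:270,170:420]
print(hsv[163,255:312:4,1:].tolist())
D={}
m0=((hsv[...,1]<30)&(hsv[...,2]>185)).astype(np.uint8)
for k,g in guess.items():
    m=np.zeros_like(m0);cv2.circle(m,g,36,1,-1);m&=m0
    # outermost white along rays
    c=[]
    for a in np.linspace(0,2*np.pi,120,endpoint=False):
        rr=np.arange(10,34,.5);u=(g[0]+rr*np.cos(a)).round().astype(int);v=(g[1]+rr*np.sin(a)).round().astype(int)
        on=np.nonzero(m[v,u])[0]
        if len(on): c.append((g[0]+rr[on[-1]]*np.cos(a),g[1]+rr[on[-1]]*np.sin(a)))
    P=back("top",c,.012)[:,:2]
    f=least_squares(lambda p:np.hypot(*(P-p[:2]).T)-p[2],[*P.mean(0),.05],loss="soft_l1",f_scale=.002).x
    D[k]=f;print(k,f,"nominal",R[k],len(P))
def pt(n,u,z):return back(n,u,z)[0]
print("mat",pt("top",(198,231.5),.003),"bulb",pt("top",(338.5,162),.03),"timer",pt("top",(266,249),.016))
print("med cap",pt("top",(283,157),.103),"large cap",pt("top",(332.5,236),.119),"vial cap",pt("top",(399,153),.057))
print("side: vial cap",pt("side",(401,222),.057),"large cap",pt("side",(298,187),.119),"med",pt("side",(339.5,165),.103))
print("shelf edge",[pt("top",(300,42),z) for z in(.2,.4)])
o=cv2.resize(im,None,fx=4,fy=4,interpolation=cv2.INTER_CUBIC)
for k,f in D.items():
    cv2.polylines(o,[((proj("top",circ(f[0],f[1],.012,R[k]))+.5)*4).astype(int)],True,(255,0,0),1)
save("crop1.png",o[470:1050,690:1440+40])
E
```

```text
[[12, 171], [1, 222], [4, 235], [4, 235], [3, 184], [170, 66], [192, 61], [154, 63], [189, 85], [189, 77], [56, 86], [8, 227], [3, 226], [5, 207], [17, 148]]
large [0.6161 0.1446 0.0559] nominal 0.06 120
small [0.4551 0.0443 0.0349] nominal 0.042 43
medium [ 0.6245 -0.1083  0.0454] nominal 0.05 120
mat [0.4666 0.3373 0.003 ] bulb [0.6122 0.0187 0.03  ] timer [0.4252 0.1816 0.016 ]
med cap [0.6111 0.1326 0.103 ] large cap [0.4503 0.0364 0.119 ] vial cap [ 0.6231 -0.1084  0.057 ]
side: vial cap [ 0.6182 -0.1161  0.057 ] large cap [0.4434 0.027  0.119 ] med [0.6102 0.125  0.103 ]
shelf edge [array([0.8025, 0.0888, 0.2   ]), array([0.7003, 0.0764, 0.4   ])]
```

View pics/crop1.png

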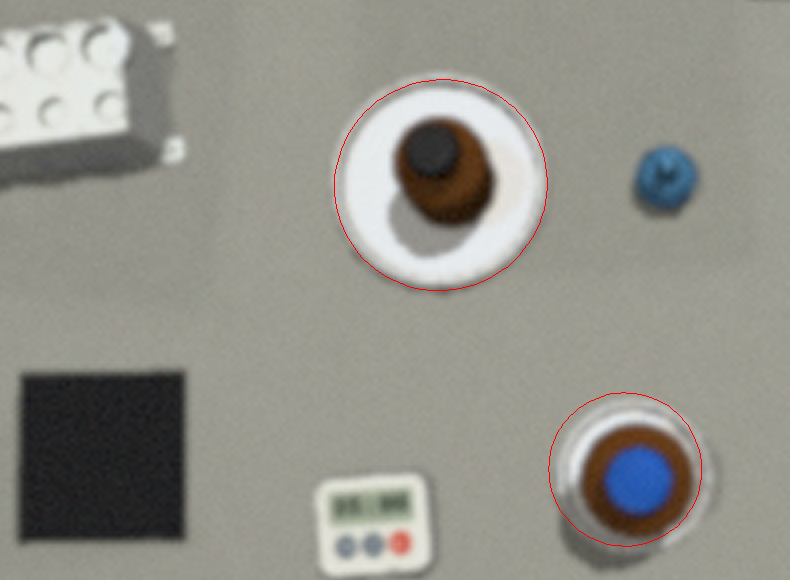

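The overlay is fitting the white floor rather than the rim, and occlusion biases the small dish. I'll refine with rim gradients at the known radii and with bottle silhouettes in both views.

```bash
cat >> h.py <<'E'
from scipy.optimize import minimize
R={"large":.06,"medium":.05,"small":.042}
def dishfit(im,x,y,r,view="top"):
    g=cv2.GaussianBlur(cv2.cvtColor(im,cv2.COLOR_RGB2GRAY).astype(np.float32),(0,0),.7)
    def val(p,rr):
        uv=proj(view,circ(p[0],p[1],.012,rr)).astype(np.float32)
        return cv2.remap(g,uv[:,:1].copy(),uv[:,1:].copy(),cv2.INTER_LINEAR)[:,0]
    def sc(p): return -np.clip(np.abs(val(p,r+.0015)-val(p,r-.0015)),0,12).mean()
    G=[(sc((x+a,y+b)),x+a,y+b) for a in np.arange(-.014,.0141,.001) for b in np.arange(-.014,.0141,.001)]
    return min(G)
def hull(n,x,y,z0,parts):
    P=np.vstack([proj(n,circ(x,y,z0+z,r)) for r,z in parts]).astype(np.float32)
    return cv2.convexHull(P)
def hullmask(n,x,y,z0,segs):
    m=np.zeros((1600,2560),np.uint8)
    for s in segs: cv2.fillConvexPoly(m,((hull(n,x,y,z0,s)+.5)*4).round().astype(int),1)
    return cv2.resize(m.astype(np.float32),(640,400),interpolation=cv2.INTER_AREA)
SEG={"medium":[[(.026,0),(.026,.059)],[(.026,.059),(.014,.082)],[(.014,.08),(.014,.1)]],
     "large":[[(.03,0),(.03,.07)],[(.03,.07),(.015,.096)],[(.015,.09),(.015,.116)]]}
def bottlemask(im,n,x,y):
    h=cv2.cvtColor(im,cv2.COLOR_RGB2HSV);H,S,V=[h[...,i].astype(int) for i in range(3)]
    m=((S>110)&(V>20))|(V<75)
    w=np.zeros(m.shape,np.uint8);cv2.fillConvexPoly(w,hull(n,x,y,0,[(.05,0),(.05,.13)]).round().astype(int),1)
    m=(m&(w>0)).astype(np.uint8);m=cv2.morphologyEx(m,cv2.MORPH_OPEN,np.ones((3,3)))
    k,l,st,_=cv2.connectedComponentsWithStats(m);return (l==1+np.argmax(st[1:,4])).astype(np.float32)
def bottlefit(ims,k,x,y,z0=.003):
    out={}
    M={n:bottlemask(i,n,x,y) for n,i in ims.items()}
    def cost(p,ns): return sum(np.abs(hullmask(n,p[0],p[1],z0,SEG[k])-M[n]).sum()/M[n].sum() for n in ns)
    for ns in [("top",),("side",),("top","side")]:
        r=minimize(cost,[x,y],args=(ns,),method="Nelder-Mead",options=dict(initial_simplex=[[x,y],[x+.01,y],[x,y+.01]],xatol=2e-4,fatol=1e-4))
        out[ns]=(r.x,r.fun)
    return out
E
python3 - <<'E'
from h import *
ims={n:read_camera(n) for n in("top","side")}
im=ims["top"]
o=cv2.resize(im,None,fx=4,fy=4,interpolation=cv2.INTER_CUBIC);o2=cv2.resize(ims["side"],None,fx=4,fy=4,interpolation=cv2.INTER_CUBIC)
dr=lambda o,n,P:cv2.polylines(o,[((P+.5)*4).round().astype(int)],True,(255,0,0),1)
for k,x,y in(("large",.6161,.1446),("small",.4551,.0443),("medium",.6245,-.1083)):
    for n in("top","side"):
        f=dishfit(ims[n],x,y,R[k],n);print("dish",k,n,np.array(f))
        dr(o if n=="top" else o2,n,proj(n,circ(f[1],f[2],.012,R[k])))
for k,x,y in(("medium",.613,.138),("large",.45,.036)):
    r=bottlefit(ims,k,x,y)
    for q in r:print(k,q,r[q])
    p=r[("top","side")][0]
    for s in SEG[k]:
        dr(o,"top",hull("top",*p,.003,s));dr(o2,"side",hull("side",*p,.003,s))
save("crop2.png",np.vstack([o[520:1060,920:1710],])); save("crop3.png",o2[600:1100,1080:1780])
E
```

```text
dish large top [-11.9379   0.6211   0.1466]Traceback (most recent call last):
  File "<stdin>", line 8, in <module>
  File "h.py", line 23, in dishfit
    G=[(sc((x+a,y+b)),x+a,y+b) for a in np.arange(-.014,.0141,.001) for b in np.arange(-.014,.0141,.001)]
        ~~^^^^^^^^^^^
  File "h.py", line 22, in sc
    def sc(p): return -np.clip(np.abs(val(p,r+.0015)-val(p,r-.0015)),0,12).mean()
                                      ~~~^^^^^^^^^^^
  File "h.py", line 20, in val
    uv=proj(view,circ(p[0],p[1],.012,rr)).astype(np.float32)
       ~~~~^^^^^^^^^^^^^^^^^^^^^^^^^^^^^^
  File "h.py", line 6, in proj
    c=calibration(n);p=(np.atleast_2d(X)@c["R"].T+c["t"])@c["intrinsics"].T
ValueError: time passes only in moves, steps and waits
```

Calling `calibration` repeatedly isn't allowed, so I'll cache it. I'll also score the clip with more headroom.

```bash
sed -i 's/^import cv2,numpy as np/import cv2,numpy as np\nCAL={n:calibration(n) for n in("top","side","wrist")}/; s/c=calibration(n);/c=CAL[n];/; s/,0,12)\.mean/,0,40).mean/' h.py
cat > fit.py <<'E'
from h import *
ims={n:read_camera(n) for n in("top","side")}
im=ims["top"]
o=cv2.resize(im,None,fx=4,fy=4,interpolation=cv2.INTER_CUBIC);o2=cv2.resize(ims["side"],None,fx=4,fy=4,interpolation=cv2.INTER_CUBIC)
dr=lambda o,n,P:cv2.polylines(o,[((P+.5)*4).round().astype(int)],True,(255,0,0),1)
for k,x,y in(("large",.6161,.1446),("small",.4551,.0443),("medium",.6245,-.1083)):
    for n in("top","side"):
        f=dishfit(ims[n],x,y,R[k],n);print("dish",k,n,np.array(f))
        dr(o if n=="top" else o2,n,proj(n,circ(f[1],f[2],.012,R[k])))
for k,x,y in(("medium",.613,.138),("large",.45,.036)):
    r=bottlefit(ims,k,x,y)
    for q in r:print(k,q,r[q])
    p=r[("top","side")][0]
    for s in SEG[k]:
        dr(o,"top",hull("top",*p,.003,s));dr(o2,"side",hull("side",*p,.003,s))
save("crop2.png",o[520:1060,920:1710]); save("crop3.png",o2[600:1100,1080:1780])
E
python3 fit.py
```

```text
dish large top [-23.0514   0.6211   0.1456]
dish large side [-22.6633   0.6151   0.1416]
dish small top [-19.3656   0.4421   0.0493]
dish small side [-19.6728   0.4471   0.0353]
dish medium top [-23.1125   0.6285  -0.1113]
dish medium side [-25.0129   0.6235  -0.1153]
medium ('top',) (array([0.6169, 0.1381]), np.float64(0.2967017590999603))
medium ('side',) (array([0.6212, 0.1444]), np.float64(0.14275331795215607))
medium ('top', 'side') (array([0.6184, 0.1399]), np.float64(0.4521614909172058))
large ('top',) (array([0.4493, 0.0399]), np.float64(0.3923330008983612))
large ('side',) (array([0.4515, 0.0455]), np.float64(0.0973101258277893))
large ('top', 'side') (array([0.4487, 0.0409]), np.float64(0.49901533126831055))
```

View pics/crop2.png

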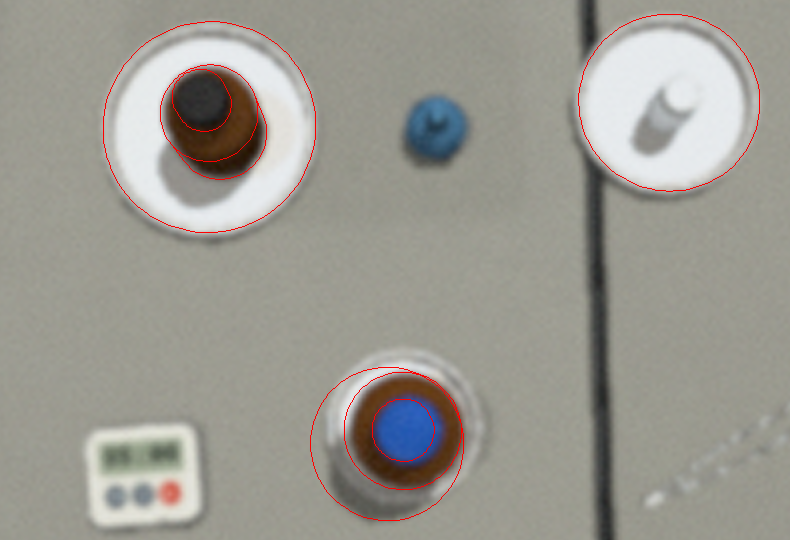

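View pics/crop3.png

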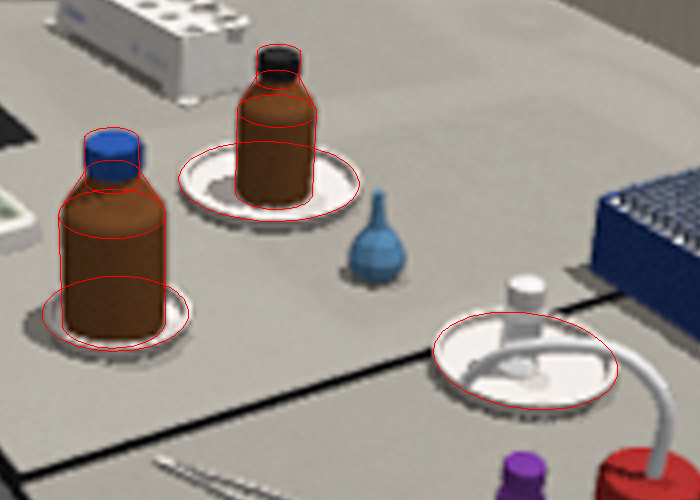

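The top fits sit about 2–3 mm high because of the shadow edge, and the small-dish fit is wrong. Its true rim centre is near crop (406,425). The bottle fits look right. I'll refine with the wrist camera, which works in the arm's own frame, after checking the shelf height.

```bash
cat >> h.py <<'E'
from scipy.spatial.transform import Rotation as Ro
def wrist():
    s=get_state();im=read_camera("wrist")
    T=np.eye(4);T[:3,:3]=Ro.from_euler("xyz",s["eef_rot"],degrees=True).as_matrix();T[:3,3]=s["tcp_pos"]
    return im,T@CAL["wrist"]["tool_from_camera"]
def wproj(T,X):
    K=CAL["wrist"]["intrinsics"];p=(np.atleast_2d(X)-T[:3,3])@T[:3,:3]
    r=np.hypot(p[:,0],p[:,1]);th=np.arctan2(r,p[:,2]);k=K[0,0]*th/np.maximum(r,1e-9)
    return np.c_[K[0,2]+k*p[:,0],K[1,2]+k*p[:,1]]
def wback(T,uv,z):
    K=CAL["wrist"]["intrinsics"];d=(np.atleast_2d(uv)-K[:2,2])/K[0,0];th=np.hypot(*d.T)
    v=np.c_[d*(np.sinc(th/np.pi))[:,None],np.cos(th)]@T[:3,:3].T
    return T[:3,3]+v*((z-T[2,3])/v[:,2])[:,None]
E
python3 - <<'E'
from h import *
P=[CAL[n]["intrinsics"]@np.c_[CAL[n]["R"],CAL[n]["t"]] for n in("top","side")]
for a,b in (((383,38),(514,80)),):
    X=cv2.triangulatePoints(*P,np.array(a,float),np.array(b,float));print("shelf corner",(X[:3]/X[3]).T)
t=get_state()["time_s"]
V=[("w_vial",(.60,-.112)),("w_med",(.60,.142)),("w_large",(.45,.037))]
for n,(x,y) in V:
    robot.move_to([x,y,.22],[180,0,180]);robot.sleep(.2)
    im,T=wrist();save(n+".png",im);np.save("pics/"+n,T);np.save("pics/"+n+"_im",im)
    print(n,get_state()["tcp_pos"],get_state()["time_s"])
c=[cv2.resize(cv2.imread(f"pics/{n}.png"),(400,250)) for n,_ in V];c.append(c[0]*0)
cv2.imwrite("pics/wall.png",np.vstack([np.hstack(c[:2]),np.hstack(c[2:])]))
E
```

```text
shelf corner [[ 0.8068 -0.1038  0.3199]]
w_vial [ 0.6001 -0.1115  0.22  ] 3.25
w_med [0.6003 0.1406 0.22  ] 4.5
w_large [0.4512 0.0374 0.2199] 5.5083
```

View pics/wall.png

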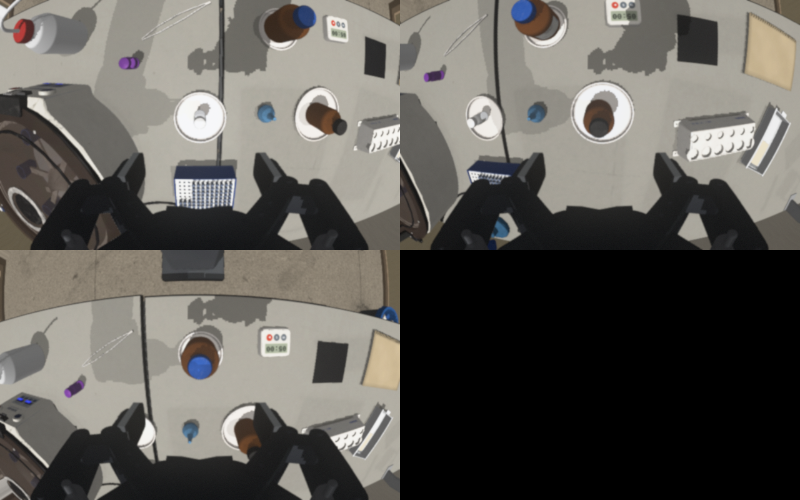

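The wrist views are clear: vial at about (320,185) in its frame, medium bottle at (320,190), and large bottle at (320,165) with its dish. I'll fit rims and bases in these.

```bash
cat > wf.py <<'E'
from h import *
def wdish(im,T,x,y,r,z=.012):
    g=cv2.GaussianBlur(cv2.cvtColor(im,cv2.COLOR_RGB2GRAY).astype(np.float32),(0,0),.7)
    def val(p,rr):
        uv=wproj(T,circ(p[0],p[1],z,rr)).astype(np.float32)
        return cv2.remap(g,uv[:,:1].copy(),uv[:,1:].copy(),cv2.INTER_LINEAR)[:,0]
    def sc(p): return np.clip(val(p,r-.001)-val(p,r+.001),-20,20).mean()
    G=[(sc((x+a,y+b)),x+a,y+b) for a in np.arange(-.012,.0121,.0005) for b in np.arange(-.012,.0121,.0005)]
    return np.array(max(G))
def wwhite(im,T,x,y,r,z=.010):
    h=cv2.cvtColor(im,cv2.COLOR_RGB2HSV);c=[]
    for a in np.linspace(0,2*np.pi,180,endpoint=False):
        rr=np.arange(.5*r,r+.012,.0003);uv=wproj(T,np.c_[x+rr*np.cos(a),y+rr*np.sin(a),0*rr+z]).round().astype(int)
        q=h[uv[:,1],uv[:,0]];on=np.nonzero((q[:,1]<30)&(q[:,2]>195))[0]
        if len(on): c.append((x+rr[on[-1]]*np.cos(a),y+rr[on[-1]]*np.sin(a)))
    P=np.array(c)
    return least_squares(lambda p:np.hypot(*(P-p[:2]).T)-p[2],[x,y,r],loss="soft_l1",f_scale=.001).x
E
python3 - <<'E'
from wf import *
rows=[]
for n,k,d,b in(("w_vial","medium",(.6245,-.112),(.622,-.112)),("w_med","large",(.618,.1445),(.619,.141)),("w_large","small",(.449,.037),(.449,.041))):
    im=np.load(f"pics/{n}_im.npy");T=np.load(f"pics/{n}.npy")
    f=wdish(im,T,*d,R[k]);w=wwhite(im,T,*d,R[k]);print(k,f,"white",w)
    c=wproj(T,[[*d,.03]])[0].round().astype(int);u,v=c-[65,65]
    u0,v0=u,max(v,0);o=cv2.resize(im[v0:v0+150,u0:u0+130],None,fx=4,fy=4,interpolation=cv2.INTER_CUBIC)
    dr=lambda P,col:cv2.polylines(o,[((np.asarray(P).reshape(-1,2)-[u0,v0]+.5)*4).round().astype(int)],True,col,1)
    dr(wproj(T,circ(f[1],f[2],.012,R[k])),(255,0,0));dr(wproj(T,circ(w[0],w[1],.01,w[2])),(0,255,0))
    if n=="w_vial":
        dr(wproj(T,circ(*b,.003,.0115)),(255,0,255));dr(wproj(T,circ(*b,.057,.0115)),(255,0,255))
    else:
        kk={"w_med":"medium","w_large":"large"}[n]
        for s in SEG[kk]:
            for r,z in s:dr(wproj(T,circ(*b,.003+z,r)),(255,0,255))
    rows.append(cv2.resize(o,(390,450),interpolation=cv2.INTER_AREA))
save("wz1.png",np.hstack(rows[:2]));save("wz2.png",rows[2])
E
```

```text
medium [19.9976  0.626  -0.1105] white [ 0.6267 -0.1106  0.0503]
large [19.9756  0.618   0.1455] white [0.6183 0.1458 0.0599]
small [9.8875 0.449  0.0395] white [0.4497 0.0397 0.0419]
```

View pics/wz1.png

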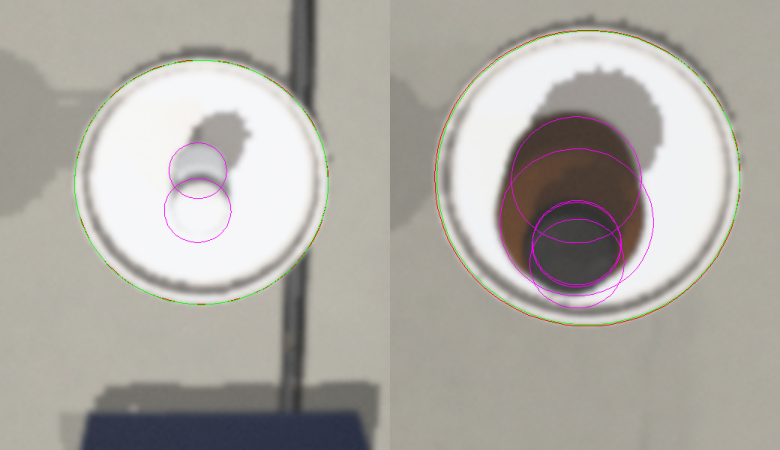

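View pics/wz2.png

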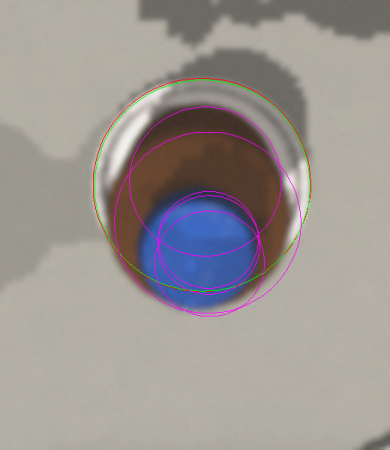

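Dish fits match their nominal radii, and the vial overlay fits. The bottle models are about 3 mm off in y, so I'll refit their silhouettes in the wrist images with a free cap radius.

```bash
cat >> wf.py <<'E'
def wbottle(im,T,k,x,y,z0=.003):
    h=cv2.cvtColor(im,cv2.COLOR_RGB2HSV);S,V=h[...,1].astype(int),h[...,2].astype(int)
    m=((S>70)&(V<235))|(V<85)
    w=np.zeros(m.shape,np.uint8);P=np.vstack([wproj(T,circ(x,y,z,.036)) for z in(0,.12)])
    cv2.fillConvexPoly(w,cv2.convexHull(P.astype(np.float32)).round().astype(int),1)
    m=cv2.morphologyEx((m&(w>0)).astype(np.uint8),cv2.MORPH_OPEN,np.ones((3,3)))
    _,l,st,_=cv2.connectedComponentsWithStats(m);M=(l==1+np.argmax(st[1:,4])).astype(np.float32)
    r,hs,H=(.026,.059,.1) if k=="medium" else (.03,.07,.116)
    def mod(p):
        o=np.zeros((1600,2560),np.uint8)
        for s in ([(r,0),(r,hs)],[(r,hs),(p[2]-.001,hs+.02)],[(p[2],H-.018),(p[2],H)]):
            Q=np.vstack([wproj(T,circ(p[0],p[1],z0+z,q)) for q,z in s]).astype(np.float32)
            cv2.fillConvexPoly(o,((cv2.convexHull(Q)+.5)*4).round().astype(int),1)
        return cv2.resize(o.astype(np.float32),(640,400),interpolation=cv2.INTER_AREA)
    c=lambda p:np.abs(mod(p)-M).sum()/M.sum()
    f=minimize(c,[x,y,.015],method="Nelder-Mead",options=dict(initial_simplex=[[x,y,.015],[x+.006,y,.015],[x,y+.006,.015],[x,y,.018]],xatol=1e-4,fatol=1e-4))
    return f.x,f.fun
E
python3 - <<'E'
from wf import *
for n,k,x,y in(("w_med","medium",.616,.1375),("w_large","large",.447,.0385)):
    print(k,wbottle(np.load(f"pics/{n}_im.npy"),np.load(f"pics/{n}.npy"),k,x,y))
im=np.load("pics/w_large_im.npy");T=np.load("pics/w_large.npy")
# mat centre
h=cv2.cvtColor(im,cv2.COLOR_RGB2HSV)[...,2];u,v=wproj(T,[[.467,.337,.003]])[0].astype(int)
m=(h<65).astype(np.uint8);_,l,st,ce=cv2.connectedComponentsWithStats(m);i=l[v,u];print("mat",st[i],wback(T,[ce[i]],.003))
for p in([.62,-.112],[.45,.04],[.467,.337],[.617,.138]):
  print(robot.solve_ik([*p,.2],[180,0,180]))
E
```

```text
medium (array([0.6172, 0.1391, 0.0103]), np.float64(0.11594287306070328))
large (array([0.4476, 0.0383, 0.0106]), np.float64(0.0895586758852005))
mat [ 501  147   55   65 2875] [[0.464  0.3337 0.003 ]]
[-16.006   28.7353  11.0141  72.2788   0.     -16.006 ]
[ -2.9748   8.1862 -17.9545  63.8594   0.      -2.9748]
[29.5048 22.2641  0.95   68.6859  0.     29.5048]
[ 6.8614 29.009  11.4576 72.4485  0.      6.8614]
```

```bash
cat > act.py <<'E'
from wf import *
RPY=[180,0,180];CZ=.2
def st(): 
    s=get_state();return [round(float(s["time_s"]),1),s["tcp_pos"],round(float(s["finger_gap"]),3),round(float(s["grasp_force"]),1),s["force"]]
def pick(x,y,z,force,floor=.003):
    robot.move_to([x,y,CZ],RPY)
    hit=robot.move_straight([x,y,z],feed=.1,until_force=8);robot.sleep(.1)
    print("down",hit,st())
    if hit: raise SystemExit
    robot.grip(0,force);robot.sleep(.2);print("grip",st())
def place(x,y,z,lift,opening=1.0):
    s=get_state()["tcp_pos"];robot.move_straight([s[0],s[1],lift],feed=.12)
    print("lifted",st())
    robot.move_straight([x,y,lift],feed=.2);robot.sleep(.2)
    robot.move_straight([x,y,z+.012],feed=.1)
    hit=robot.move_straight([x,y,z-.003],feed=.02,until_force=4);robot.sleep(.1);print("set",hit,st())
    robot.grip(opening);robot.sleep(.1)
    robot.move_straight([x,y,CZ],feed=.15);print("clear",st())
E
python3 - <<'E'
from act import *
pick(.4474,.0385,.050,50)
E
```

```text
down False [7.5, array([0.4479, 0.0385, 0.0505]), 0.998, 0.0, array([-0.8698, -0.3575,  0.2495])]
grip [8.1, array([0.448 , 0.0386, 0.0507]), 0.675, 54.3, array([-1.0442, -0.1777,  5.0142])]
```

```bash
python3 - <<'E'
from act import *
place(.465,.335,.0507,.125)
# vial: straight to small dish
robot.move_to([.45,.037,.22],RPY);robot.sleep(.2)
im,T=wrist();w=wwhite(im,T,.4493,.0396,.042);print("small dish",w,wdish(im,T,.4493,.0396,.042))
pick(.622,-.112,.020,25)
save("side1.png",read_camera("side"))
E
```

```text
lifted [8.9, array([0.4473, 0.0386, 0.1242]), 0.676, 53.7, array([-0.6271,  0.9552, -2.7039])]
set True [12.2, array([0.465 , 0.335 , 0.0508]), 0.675, 54.3, array([ 0.6795, -0.9684,  5.6077])]
clear [13.8, array([0.4644, 0.3347, 0.199 ]), 0.999, 0.0, array([ 0.3415, -0.2542,  0.0806])]
small dish [0.4499 0.04   0.0419] [19.9943  0.4493  0.0396]
down False [18.2, array([ 0.6225, -0.1121,  0.0206]), 1.0, 0.0, array([ 0.3133,  0.0495, -0.2721])]
grip [19.0, array([ 0.6221, -0.112 ,  0.0201]), 0.263, 25.1, array([-0.1942, -0.0468,  0.3478])]
```

View pics/side1.png

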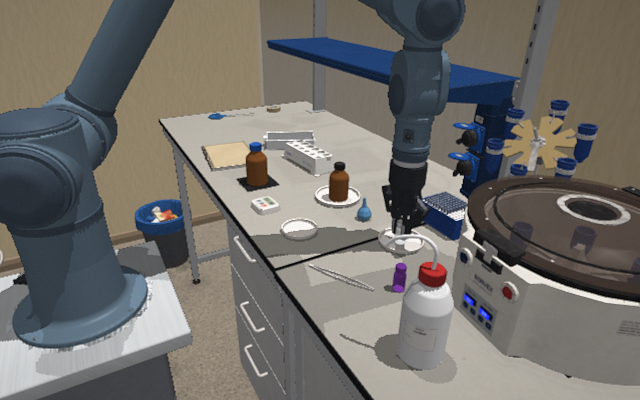

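The large bottle stands upright on the mat at (256,165), and the vial is gripped. Next, vial to the small dish, then the medium bottle to its dish.

```bash
python3 - <<'E'
from act import *
place(.4496,.0398,.0203,.12)
robot.move_to([.45,.037,.22],RPY);robot.sleep(.2)
im,T=wrist();save("w2.png",im);np.save("pics/w2",T);u,v=wproj(T,[[.4496,.0398,.03]])[0].astype(int)
save("w2z.png",cv2.resize(im[v-60:v+60,u-70:u+70],None,fx=4,fy=4,interpolation=cv2.INTER_CUBIC));print(u,v)
pick(.6168,.138,.034,50)
place(.6263,-.1105,.0345,.145)
robot.move_to([.60,-.112,.22],RPY);robot.sleep(.2)
im,T=wrist();print("med now",wbottle(im,T,"medium",.6263,-.1105),wwhite(im,T,.6263,-.1105,.05))
save("side2.png",read_camera("side"));print(st())
E
```

```text
lifted [20.0, array([ 0.6214, -0.1118,  0.1191]), 0.261, 25.0, array([-1.9701,  0.0517, -0.295 ])]
set True [23.2, array([0.4495, 0.0398, 0.02  ]), 0.268, 25.6, array([-0.8165,  0.0153,  5.6478])]
clear [25.3, array([0.4489, 0.0398, 0.1991]), 0.997, 0.0, array([-0.7014, -0.1551,  0.3786])]
321 172
down False [28.5, array([0.6173, 0.1381, 0.0346]), 1.0, 0.0, array([ 0.6334, -0.0452,  0.6007])]
grip [29.1, array([0.6174, 0.1381, 0.0346]), 0.578, 52.4, array([0.3183, 0.5863, 4.1349])]
lifted [30.2, array([0.6166, 0.138 , 0.1439]), 0.577, 51.9, array([-0.9612, -0.6242, -2.1326])]
set True [33.6, array([ 0.6262, -0.1105,  0.0345]), 0.576, 52.6, array([-0.5278,  0.5253,  4.1601])]
clear [35.5, array([ 0.6257, -0.1104,  0.1989]), 0.996, 0.0, array([-0.7814,  0.545 , -0.5125])]
med now (array([ 0.6274, -0.111 ,  0.0092]), np.float64(0.09775280952453613)) [ 0.6267 -0.1102  0.0504]
[36.0, array([ 0.6   , -0.1119,  0.2191]), 1.0, 0.0, array([-0.3786, -0.2901, -0.8984])]
```

View pics/side2.png

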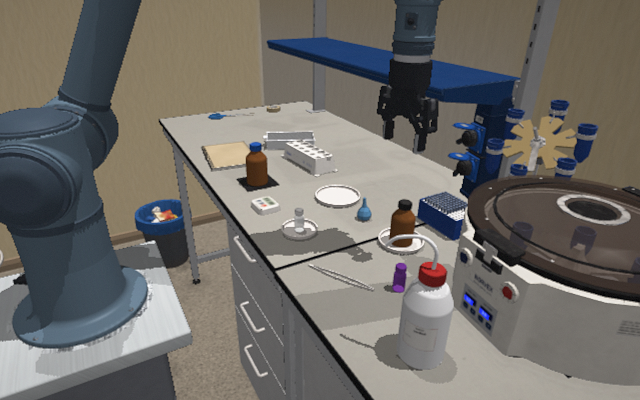

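View pics/w2z.png

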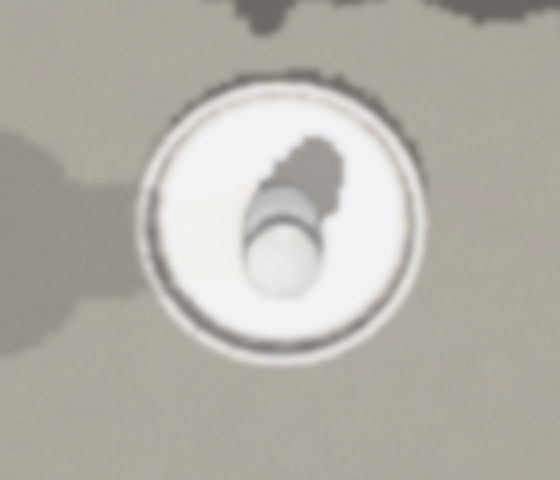

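The side view shows the vial upright at (299,222) and the medium bottle upright at (402,225), with bulb and timer unmoved. The crop shows the vial base within about 1 mm of the dish centre. The large bottle goes last.

```bash
python3 - <<'E'
from act import *
robot.move_to([.465,.335,.22],RPY);robot.sleep(.2)
im,T=wrist();f=wbottle(im,T,"large",.465,.335);print("large on mat",f)
pick(.465,.335,.0508,50)
place(.6182,.1456,.051,.125)
robot.move_to([.60,.142,.22],RPY);robot.sleep(.2)
im,T=wrist();print("large now",wbottle(im,T,"large",.6182,.1456),wwhite(im,T,.6182,.1456,.06))
robot.move_to([.42,.33,.25],RPY);robot.sleep(.3)
save("top3.png",read_camera("top"));save("side3.png",read_camera("side"));print(st())
a,b=[cv2.imread(f"pics/{n}3.png") for n in("top","side")]
cv2.imwrite("pics/fin.png",cv2.resize(np.vstack([a[90:290,160:520],b[120:300,180:540]]),None,fx=1.55,fy=1.55,interpolation=cv2.INTER_CUBIC))
E
```

```text
large on mat (array([0.4508, 0.3354, 0.0298]), np.float64(0.17249558866024017))
down False [40.0, array([0.4655, 0.3353, 0.0514]), 0.997, 0.0, array([-0.9218,  0.8149, -0.5005])]
grip [40.5, array([0.4657, 0.3352, 0.0515]), 0.676, 54.2, array([-0.0624, -0.1901,  5.2903])]
lifted [41.3, array([0.465 , 0.3349, 0.1239]), 0.677, 53.7, array([-0.4926,  1.0044, -2.3433])]
set True [44.3, array([0.6182, 0.1456, 0.0515]), 0.673, 54.4, array([ 0.3072, -0.4813,  4.9093])]
clear [46.0, array([0.6176, 0.1455, 0.1989]), 0.999, 0.0, array([ 0.0085, -0.1773,  0.6705])]
large now (array([0.6194, 0.1455, 0.0126]), np.float64(0.08068502694368362)) [0.6184 0.1462 0.0602]
[47.9, array([0.4205, 0.3296, 0.2498]), 0.999, 0.0, array([0.2687, 0.1636, 0.0739])]
```

View pics/fin.png

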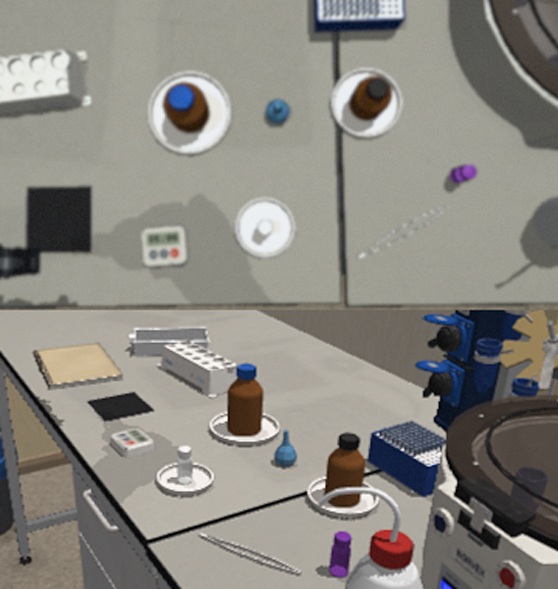

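All three stand upright and centred on their own dishes, the bulb and timer haven't moved, and the gripper is clear.

```bash
python3 -c "
from station import workorder
print(workorder.hand_in())"
```

```text
the job is handed in; nothing more can be done
None
```

The job is handed in at about 48 s on the robot clock: the vial and both amber bottles stand upright within about 1 mm of the centre of their own dishes, and the pear bulb and timer were not moved.

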